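# Roll a battery cell up the ramp into its test cradle

## Task

Roll the steel battery cell that lies on the infeed of the test cradle up the ramp, over the crest and home into the nest, so that it lies square against the stop. Push it slowly and gently from behind with the fingertips, without pinching or lifting it, and never let it run free or roll back on the ramp. Then take the hand away; leave the spare cell, the charger and the screwdriver as they are.

Things in the scene. Friction and masses are not known exactly. Their poses are not given: they have to be found in the camera images.
- cell: The bare steel battery cell to roll: plain cylinder, 46 mm in diameter, 120 mm long, 0.4 to 0.7 kg. Origin at its centre; y axis along the cylinder (x and z turn as it rolls). It starts lying on the flat infeed deck, axis across the ramp within 1.5 degrees, centre 30 to 45 mm short of the ramp's toe. Push near mid-length, at or below its axis: tips on its upper half make it bind.
- cradle: The fixed aluminium and black test cradle. Origin on the bench top, midway across, under the ramp's toe; x points level the way the ramp climbs (away from the robot, within 0.4 rad), z up. Flat infeed deck from x = -100 to 0 mm, 10 mm above the bench, open at the robot's end. Base plate 6 mm thick, x = -108 to 202 mm, |y| to 88 mm.
- ramp (a point): The ramp's toe on the deck's surface, midway across. Its x axis points up the slope, its z axis out of the ramp's surface. The ramp climbs 9 degrees. Side cheeks, inside faces 123 mm apart, tops 25 mm above the infeed and ramp decks (52 mm above the bench by the nest), keep the cell roughly square.
- crest (a point): The top edge of the ramp, midway across: 110 mm from the toe along the cradle's x, 27.4 mm above the bench. Short of it the cell rolls back when let go; with its centre past it, the cell rolls the last 20 mm towards the stop by itself and stays, but if it arrives askew it needs a last gentle push home. Axes as the cradle's.
- nest (a point): Where the cell's centre is when it lies home: in the cradle's frame x = 130 mm, y = 0, 47.2 mm above the bench. The nest's floor falls 10 degrees from the crest to the stop. At each end of the nest a black probe block, top 66 mm above the bench, outside the cheeks, |y| = 68 to 87 mm, x = 114 to 146 mm. Axes as the cradle's.
- stop (a point): The foot of the stop at the end of the nest, midway across on its front face, x = 153 mm in the cradle's frame, 20 mm above the bench: an upright plate with two rubber bumpers, its top 68 mm above the bench. Axes as the cradle's.
- spare_cell: Bystander: an identical cell standing upright on the bench beside the cradle, 46 mm in diameter, 120 mm tall. Origin at the centre of its foot. It and the charger may change sides.
- charger: Bystander: a white plug-in charger lying on the bench beside the cradle, 75 x 42 x 28 mm with two pins 18 mm long at its +x end. Origin at the centre of its underside.
- driver: Bystander: a screwdriver, 190 mm long, lying on the bench to the left of the cradle. Its origin is under its middle, its x axis along it.
There are look-alikes about, which are no part of the job. What is shaped like the cell but brown is not meant.

How it is judged (in metres and radians):
On the way:
1. the fingers push the cell up the ramp (x of cell in the frame of ramp between 0.025 and 0.085 m and z of cell in the frame of ramp below 0.03 m and contact force between the fingers and cell above 0.05 N).
At the end, for the whole second after the job is handed in: The cell lies still in the nest against the stop: its centre within 4 mm of the home point along the ramp and in height, within 8 mm across, its axis square to the ramp within 0.06 rad (x of cell in the frame of cradle between 0.126 and 0.134 m and y of cell in the frame of cradle between -0.008 and 0.008 m and z of cell in the frame of cradle between 0.043 and 0.051 m and angle between the y axis of cell and the y axis of cradle, either way round below 0.06 rad and linear speed of cell below 0.02 m/s); the robot touches nothing.
It fails at once if the cell runs free on the ramp, up or down (faster than 0.15 m/s with no finger touching it) (x of cell in the frame of ramp between 0.01 and 0.098 m and linear speed of cell above 0.15 m/s and contact force between the fingers and cell below 0.02 N).
It fails at once if the cell is lifted off its deck by more than about 13 mm (z of cell in the frame of ramp above 0.043 m or (z of cell in the frame of ramp above 0.036 m and x of cell in the frame of ramp above 0.005 m)).
It fails at once if the cell is pinched or pressed hard (over 35 N) (contact force between the fingers and cell above 35 N).
It fails at once if the spare cell, the charger or the screwdriver is shifted by more than 20 mm (distance of any of spare_cell, charger, driver from where it was at the start of the episode above 0.02 m).
It also fails if it takes over 38 s, if anything falls off the work surface, if the arm or the gripper's body presses on something with over 40 N, if the wrist force passes 120 N, or if a joint passes its speed limit or range.

## Robot

A 6-joint arm with a two-finger parallel gripper is mounted at the origin on the work surface. World frame = base frame: x ahead of the robot, y to its left, z up, the work surface at z = 0. Lengths are in m, angles in degrees, forces in N, time in s.
With the tool pointing down it reaches from about 0.4 to 0.825 m from the base axis. Payload 7 kg.
Tool frame: the origin (TCP) lies on the centre line of the jaws, within the pads' length; the fingertips stand 22 mm ahead of it and the grasp point (between the pads) lies 3 mm ahead of it; z points along the fingers, y is the line along which they close (so a half turn about z gives the same grasp; the last joint's range is limited). The gripper opens to 88 mm and grips with 3 to 60 N. Pads are 19 mm wide; open, the fingers measure 130 mm over their backs; the gripper's body (78 mm by 193 mm) begins 47 mm behind the grasp point.
Start: joints at [79.933, 20.546, 0.682, 0, -70.136, -16.507], TCP at [0.302, 0.604, 0.249] pointing down, gripper open.
Joint ranges: [-176.03, 176.03], [-82.01, 121.73], [-58.28, 71.71], [-173.87, 95.51], [-174.79, -0.11], [-173.66, 173.66]. Speed limits (degrees/s): [136.94, 136.94, 172.46, 180, 180, 180].

## Interface

Orientations are given as [roll, pitch, yaw] about the fixed x, y, z axes, in that order (R = Rz(yaw) Ry(pitch) Rx(roll)).
In Python, from plant import get_state, cams, r gives the robot as it stands.
- The arm moves only by the tool apply_moves, never from a script. Its argument "targets" is a list of rows, each an object with "dp": the shift along the world's x, y, z in m, a list of three; "yaw": the turn about the world's z in degrees. In form: [{"dp": [x, y, z], "yaw": yaw}, ...]. A call has 1 to 20 rows; each row is the pose to reach, as a shift and turn from the pose commanded when the call began; what a row does not reach only later rows make up. A row lasts 1/12 s, in which the tool goes at most 41.7 mm and 7.16 degrees, less where a joint would pass 70% of its speed; a pose out of reach is approached as far as the arm can. A call with a gripper value outside its range is refused whole. "grip" is the gripper command: -1 is fully open, 1 is shut, values between are in proportion, set as the call begins (left out, the last holds). The fingers move at their own pace and stop on an object; "squeeze" is the grip in N (left out, the last holds). Time passes only in rows, so rows that repeat a pose let the fingers close. It gives the time, the measured TCP pose, the force, the opening and the grip force at its end, in the units of the state.
- get_state(): the state, without advancing time (a new reading comes with each control period).
- cams.capture(name): name is "scene" or "top" or "wrist"; returns a dict with "image" (400x640x3 uint8, red, green, blue), "range_z" (400x640 float32, m along the optical axis (not along the pixel's ray), 0 where there is no reading), "fx", "fy", "cx", "cy" (pixels), "k1" (the pictures are not rectified: a ray, as slopes to the right and down, at radius r is drawn at 1 + k1 r^2 times it, then the intrinsics apply), "R" (3x3) and "t" (3): a world point X has camera coordinates R X + t; the wrist camera has in their place "T_tool_cam" (4x4, takes a point from camera to tool coordinates, whose origin is the TCP and whose axes are the flange's). Camera axes: x right, y down, z forward; pixel columns grow to the right and rows downward; lengths in m; the calibration is good to about 2 mm. A picture is of the moment at which its call begins: read the wrist's pose just before it.
- r.close_job(): hands the job in; it is judged then, once.
The state is a dict: "time_s": time; "joints": joint angles; "qd": joint speeds; "joint_torque": joint torques, N m; "tcp_pos": TCP position; "eef_rot": TCP orientation; "contact_force": force on the tool from outside, world axes, zero at the start; "moment": the same for the moment, N m; "gripper_width": finger opening in m; "gripper_force": force on a finger pad.
Only numpy, scipy, OpenCV 4.12 (cv2) and the standard library are available. Lean on these libraries where they do the work, as an engineer would, in place of code of your own. Each camera call takes 0.05 s, during which the arm holds its last target. There are 200 camera calls.

## Working session

There is one attempt and no reset: what is moved stays moved. The work goes in short steps, Python scripts to look and compute and a tool call to move; the robot and the scene stay as the last step left them, time stands still between calls to the robot, and variables do not carry over. Pictures are saved under pics/ and viewed, at most 10 in all, crops included, and the job is handed in when it is done.

Besides the shell and the picture viewer there is one more tool, called after "Emit:" in YAML: its name, and indented under it one key for each argument. apply_moves: Moves the arm, as the interface text tells. Its arguments: {"type":"object","properties":{"targets":{"type":"array","items":{"type":"object","properties":{"dp":{"type":"array","items":{"type":"number"}},"yaw":{"type":"number"}}}},"grip":{"type":"number"},"squeeze":{"type":"number"}},"required":["targets"]}

```bash
mkdir -p pics
cat > h.py <<'E'
import numpy as np, cv2
from plant import get_state, cams, r
def save(n,im): cv2.imwrite('pics/'+n+'.png',cv2.cvtColor(im,cv2.COLOR_RGB2BGR))
def cloud(c,R=None,t=None):
    h,w=c['range_z'].shape
    K=np.array([[c['fx'],0,c['cx']],[0,c['fy'],c['cy']],[0,0,1]])
    u,v=np.meshgrid(np.arange(w),np.arange(h))
    p=np.stack([u,v],-1).reshape(-1,1,2).astype(np.float64)
    s=cv2.undistortPoints(p,K,np.array([c['k1'],0,0,0.])).reshape(h,w,2)
    z=c['range_z'][...,None]
    P=np.concatenate([s*z,z],-1)
    return (P-c['t'])@c['R']   # R^T (P-t)
E
python3 - <<'E'
from h import *
print(get_state())
for n in('top','scene'):
    c=cams.capture(n); np.savez(n+'0.npz',**{k:v for k,v in c.items()}); save(n+'0',c['image'])
    print(n,c['R'],c['t'],c['fx'],c['k1'])
E
```

```text
{'time_s': 0.0, 'joints': array([ 7.99338344e+01,  2.05926823e+01,  6.33658020e-01, -1.86275391e-02,
       -7.01333682e+01, -1.65082039e+01]), 'qd': array([-0.12544655, -0.03686605, -0.03837438,  0.11007221, -0.14023827,
        0.02270694]), 'joint_torque': array([-1.54633934e-03, -5.82724714e+01,  2.93052953e+01,  6.99731693e+00,
        6.71006273e-03, -1.73979934e-04]), 'tcp_pos': array([0.30178369, 0.6032948 , 0.24761237]), 'eef_rot': array([ 1.79906440e+02, -9.46682852e-03, -2.65807061e+01]), 'contact_force': array([ 0.03958606, -0.57322855, -0.27350367]), 'moment': array([ 0.00135865, -0.0005476 ,  0.02596491]), 'gripper_force': 0.0, 'gripper_width': 0.0873580560106048}
top [[ 0.00654889 -0.99942602  0.03323752]
 [-0.98814913 -0.01156527 -0.15306058]
 [ 0.15335712 -0.03184125 -0.9876577 ]] [0.07378926 0.50339686 0.99339099] 392.87009916739663 -0.03794322630341112
scene [[-0.78451142  0.62005013 -0.00892586]
 [ 0.35846182  0.44170045 -0.82243895]
 [-0.50601082 -0.64841233 -0.56878335]] [ 0.32032228 -0.15682893  1.46667988] 488.1255357208377 -0.13739371998376798
```

View pics/top0.png

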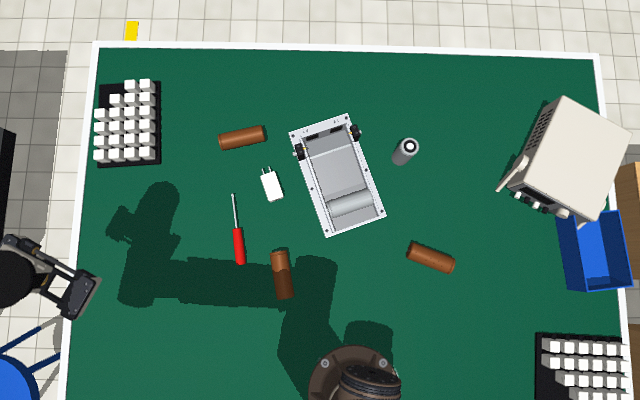

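View pics/scene0.png

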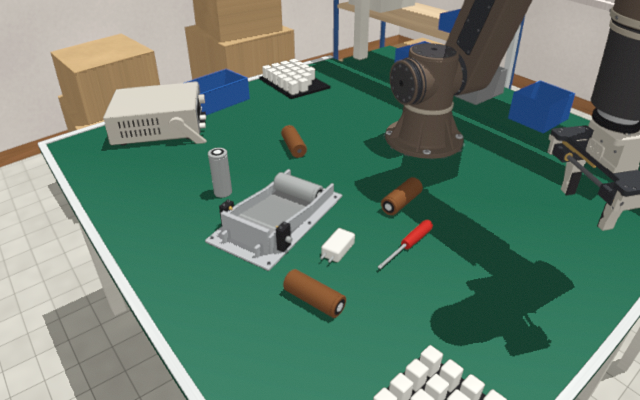

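The steel cylinder lying in the cradle at top (350,203) is the cell. The one standing at (405,150) is the spare. The brown cylinders at (242,137), (281,273) and (430,257) are look-alikes. I'll confirm this in a crop and measure.

Run:
```python
from h import *
for n in('top','scene'):
    c=dict(np.load(n+'0.npz')); W=cloud(c); im=c['image']
    hsv=cv2.cvtColor(im,cv2.COLOR_RGB2HSV)
    ok=(c['range_z']>0)&(W[...,2]>0.003)&(W[...,2]<.09)&(hsv[...,1]<60)&(W[...,0]>.3)&(W[...,0]<.85)&(abs(W[...,1])<.3)
    k,l,s,ce=cv2.connectedComponentsWithStats(ok.astype(np.uint8),connectivity=4)
    i=1+np.argmax(s[1:,4]); 
    for j in range(1,k):
        if s[j,4]>60: print(n,j,s[j],W[l==j].mean(0).round(3))
    P=W[l==i]; rect=cv2.minAreaRect((P[:,:2]*1000).astype(np.float32)); print(n,rect,'\n',cv2.boxPoints(rect))
    bench=W[(hsv[...,0]>60)&(hsv[...,0]<95)&(hsv[...,1]>120)&(abs(W[...,1])<.3)&(W[...,0]<.8)&(W[...,0]>.4)]; print('bench z',np.median(bench[:,2]))
c=dict(np.load('top0.npz'));save('crop0',cv2.resize(c['image'][100:250,215:435],None,fx=3.5,fy=3.5,interpolation=cv2.INTER_CUBIC))
```

```text
top 1 [ 288  113   99  125 6790] [0.557 0.044 0.024]
top 4 [392 146  19  20 173] [ 0.599 -0.119  0.049]
top 9 [260 167  24  35 468] [0.524 0.219 0.025]
top ((564.1993408203125, 43.89898681640625), (309.8453369140625, 194.03305053710938), 20.091753005981445) 
 [[ 385.37714     81.79171  ]
 [ 452.0323    -100.433205 ]
 [ 743.02155      6.0062637]
 [ 676.3664     188.23117  ]]
bench z -0.0012761241538077784
scene 2 [210 164  22  34 531] [ 0.623 -0.114  0.048]
scene 3 [ 206  170  136  100 6850] [0.593 0.068 0.027]
scene 4 [384 201  10  11  81] [0.356 0.199 0.025]
scene 5 [321 229  33  34 682] [0.535 0.227 0.023]
scene ((553.5055541992188, 40.80889892578125), (346.17333984375, 190.24557495117188), 21.993375778198242) 
 [[ 357.39148    64.188484]
 [ 428.6383   -112.21239 ]
 [ 749.6196     17.429314]
 [ 678.3728    193.83018 ]]
bench z 0.00034893890756189773
```

View pics/crop0.png

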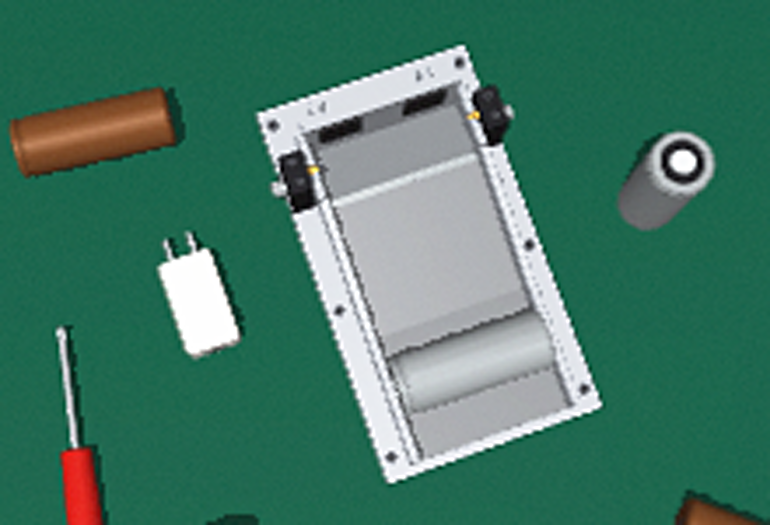

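The crop shows the bare steel cylinder on the infeed at crop (475,365), ramp ahead of it and stop at the top, so this is the cell. The plate corners are at crop (258,112), (465,45), (602,402) and (390,483). Next I fit the frames.

Run:
```python
from h import *
from scipy.optimize import least_squares
c=dict(np.load('top0.npz'));W=cloud(c)
K=np.array([[c['fx'],0,c['cx']],[0,c['fy'],c['cy']],[0,0,1]])
px=np.array([[258,112],[465,45],[602,402],[390,483]])/3.5+[215,100]-.35
s=cv2.undistortPoints(px.reshape(-1,1,2).astype(float),K,np.array([c['k1'],0,0,0.])).reshape(-1,2)
d=np.c_[s,np.ones(4)]@c['R']; o=-c['R'].T@c['t']
w=o+d*((.006-o[2])/d[:,2])[:,None]; w=w[:,:2]; print(w.round(4))
m=np.array([[.202,.088],[.202,-.088],[-.108,-.088],[-.108,.088]])
def f(p): 
    C,S=np.cos(p[2]),np.sin(p[2]); return ((m@np.array([[C,S],[-S,C]])+p[:2])-w).ravel()
q=least_squares(f,[.5,0,.35]); x,y,a=q.x; print('cradle',q.x,np.degrees(a),'res',q.fun.round(4))
Rz=np.array([[np.cos(a),np.sin(a),0],[-np.sin(a),np.cos(a),0],[0,0,1]])
for n in('top','scene'):
    c=dict(np.load(n+'0.npz'));W=cloud(c)
    L=(W-[x,y,0])@Rz.T; v=c['range_z']>0
    k=v&(abs(L[...,1])<.05)&(L[...,0]>-.075)&(L[...,0]<.0)&(L[...,2]>.038)&(L[...,2]<.07)
    P=L[k]; g=lambda p:np.hypot(P[:,0]-p[0]-p[1]*P[:,1],P[:,2]-p[2])-.023
    print(n,'cell x,skew,z',least_squares(g,[-.037,0,.033],loss='soft_l1',f_scale=.001).x.round(4),k.sum())
    for nm,b in(('deck',(-.095,-.07)),('ramp',(.02,.1)),('nest',(.115,.14))):
        kk=v&(abs(L[...,1])<.05)&(L[...,0]>b[0])&(L[...,0]<b[1]); print(nm,L[kk].mean(0).round(4))
    kk=v&(abs(L[...,1])<.055)&(L[...,0]>.13)&(L[...,2]>.063)&(L[...,2]<.08);print('stop top x',np.percentile(L[kk][:,0],[2,50,98]).round(4))
    # neighbours tall / left
    for nm,b in(('spare',(L[...,1]<-.09)&(L[...,1]>-.25)&(L[...,2]>.03)&(L[...,2]<.15)&(abs(L[...,0])<.25)),('left',(L[...,1]>.095)&(L[...,1]<.16)&(L[...,2]>.012)&(L[...,2]<.2)&(abs(L[...,0])<.2))):
        Q=L[v&b]; print(nm,len(Q),Q.min(0).round(3) if len(Q) else '',Q.max(0).round(3) if len(Q) else '')
```

```text
[[ 0.6796  0.178 ]
 [ 0.7382  0.0138]
 [ 0.4521 -0.0914]
 [ 0.3887  0.0719]]
cradle [0.52052744 0.02684608 0.35244334] 20.193516045819965 res [ 0.0002  0.0011  0.0023  0.0002 -0.0025 -0.0016  0.0001  0.0003]
top cell x,skew,z [-0.0442  0.0123  0.0315] 632
deck [-0.0825  0.0001  0.0088]
ramp [0.0602 0.0001 0.0182]
nest [0.1274 0.0005 0.0229]
stop top x [0.1533 0.1597 0.1654]
spare 807 [-0.25  -0.202  0.03 ] [ 0.134 -0.092  0.123]
left 39 [0.034 0.095 0.019] [0.2   0.16  0.039]
scene cell x,skew,z [-0.042   0.0096  0.0327] 491
deck [nan nan nan]
ramp [ 0.0609 -0.0046  0.0192]
nest [0.1184 0.0065 0.0264]
stop top x [0.1581 0.1652 0.1702]
spare 964 [-0.25  -0.202  0.03 ] [ 0.062 -0.091  0.124]
left 25 [0.039 0.095 0.015] [0.139 0.16  0.042]<stdin>:21: RuntimeWarning: Mean of empty slice.
  ret = um.true_divide(
```

Emit:
apply_moves:
  grip: 0.09
  targets:
    - {"dp": [0.004,-0.02,0],"yaw": 2}
    - {"dp": [0.012,-0.055,0],"yaw": 5}
    - {"dp": [0.02,-0.095,0],"yaw": 8}
    - {"dp": [0.028,-0.135,0],"yaw": 11}
    - {"dp": [0.036,-0.175,0],"yaw": 14}
    - {"dp": [0.044,-0.215,0],"yaw": 17}
    - {"dp": [0.052,-0.255,0],"yaw": 20}
    - {"dp": [0.06,-0.295,0],"yaw": 23}
    - {"dp": [0.068,-0.335,0],"yaw": 26}
    - {"dp": [0.076,-0.375,0],"yaw": 29}
    - {"dp": [0.084,-0.415,0],"yaw": 32}
    - {"dp": [0.092,-0.455,0],"yaw": 35}
    - {"dp": [0.1,-0.495,0],"yaw": 38}
    - {"dp": [0.108,-0.53,0],"yaw": 41}
    - {"dp": [0.116,-0.565,0],"yaw": 44}
    - {"dp": [0.12,-0.59,-0.01],"yaw": 46}
    - {"dp": [0.123,-0.605,-0.03],"yaw": 46.8}
    - {"dp": [0.125,-0.612,-0.05],"yaw": 46.8}
    - {"dp": [0.125,-0.612,-0.05],"yaw": 46.8}
    - {"dp": [0.125,-0.612,-0.05],"yaw": 46.8}

```text
time_s: 1.77
tcp_pos: [0.4263, -0.009, 0.198]
eef_rot: [180.0, 0.1, 20.1]
contact_force: [0.2, 0.7, 1.4]
gripper_width: 0.04
gripper_force: 0.0
```

Run:
```python
from h import *
from scipy.spatial.transform import Rotation as Ro
from scipy.optimize import least_squares
s=get_state();c=cams.capture('wrist'); save('w1',c['image'])
T=np.eye(4);T[:3,:3]=Ro.from_euler('xyz',s['eef_rot'],degrees=True).as_matrix();T[:3,3]=s['tcp_pos']
M=np.linalg.inv(T@c['T_tool_cam']); c['R'],c['t']=M[:3,:3],M[:3,3]
W=cloud(c);a=np.radians(20.19);Rz=np.array([[np.cos(a),np.sin(a),0],[-np.sin(a),np.cos(a),0],[0,0,1]])
L=(W-[.5205,.0268,0])@Rz.T; v=c['range_z']>0
k=v&(abs(L[...,1])<.05)&(L[...,0]>-.08)&(L[...,0]<.0)&(L[...,2]>.038)&(L[...,2]<.07)
P=L[k];g=lambda p:np.hypot(P[:,0]-p[0]-p[1]*P[:,1],P[:,2]-p[2])-.023
print('cell',least_squares(g,[-.037,0,.033],loss='soft_l1',f_scale=.001).x.round(4),k.sum())
kk=v&(abs(L[...,1])<.05)&(L[...,0]>-.098)&(L[...,0]<-.075)
print('deck',L[kk].mean(0).round(4),kk.sum())
# cheek inner faces/tops per x bin
for x0 in(-.08,-.04,0,.04,.08,.12):
    for sg in(1,-1):
        b=v&(abs(L[...,0]-x0)<.01)&(sg*L[...,1]>.05)&(sg*L[...,1]<.085)
        Q=L[b]
        if len(Q)>20:
            t=Q[Q[:,2]>np.percentile(Q[:,2],95)-.003]; print(x0,sg,'cheek top y',np.percentile(abs(t[:,1]),[3,50,97]).round(4),t[:,2].mean().round(4))
```

```text
cell [-0.0425  0.0106  0.0329] 5464
deck [-0.0789 -0.0005  0.2519] 30038
-0.08 1 cheek top y [0.0508 0.0604 0.0678] 0.2842
-0.08 -1 cheek top y [0.0506 0.0596 0.0675] 0.2842
-0.04 1 cheek top y [0.0502 0.0562 0.0608] 0.0551
-0.04 -1 cheek top y [0.0504 0.0539 0.0579] 0.055
0 1 cheek top y [0.0633 0.0662 0.0692] 0.0356
0 -1 cheek top y [0.0591 0.0619 0.065 ] 0.0356
0.04 1 cheek top y [0.0633 0.0663 0.0694] 0.0417
0.04 -1 cheek top y [0.0593 0.0622 0.0653] 0.0416
```

View pics/w1.png

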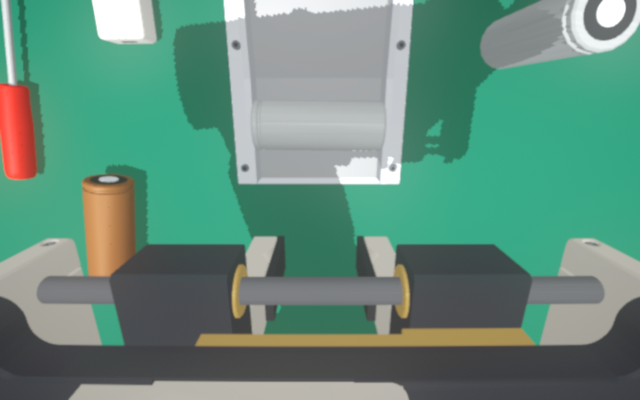

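The wrist view shows the cradle square in the picture, the cell at (320,125) and both fingers behind it. I'll lower the hand behind the cell with a 3 mm side correction.

Emit:
apply_moves:
  targets:
    - {"dp": [-0.001,0.003,-0.02],"yaw": 0}
    - {"dp": [-0.001,0.003,-0.05],"yaw": 0}
    - {"dp": [-0.001,0.003,-0.08],"yaw": 0}
    - {"dp": [-0.001,0.003,-0.11],"yaw": 0}
    - {"dp": [-0.001,0.003,-0.135],"yaw": 0}
    - {"dp": [-0.001,0.003,-0.148],"yaw": 0}
    - {"dp": [-0.001,0.003,-0.154],"yaw": 0}
    - {"dp": [0.002,0.004,-0.154],"yaw": 0}
    - {"dp": [0.006,0.006,-0.154],"yaw": 0}
    - {"dp": [0.01,0.007,-0.154],"yaw": 0}
    - {"dp": [0.012,0.008,-0.154],"yaw": 0}
    - {"dp": [0.012,0.008,-0.154],"yaw": 0}

```text
time_s: 2.82
tcp_pos: [0.4404, 0.0003, 0.0455]
eef_rot: [-180.0, -0.1, 20.2]
contact_force: [1.2, 0.3, 0.8]
gripper_width: 0.0399
gripper_force: 0.0
```

Emit:
apply_moves:
  targets:
    - {"dp": [0.0018,0.0007,0],"yaw": 0}
    - {"dp": [0.0036,0.0013,0],"yaw": 0}
    - {"dp": [0.0054,0.002,0],"yaw": 0}
    - {"dp": [0.0072,0.0026,0],"yaw": 0}
    - {"dp": [0.009,0.0033,0],"yaw": 0}
    - {"dp": [0.0108,0.004,0],"yaw": 0}
    - {"dp": [0.0126,0.0046,0],"yaw": 0}
    - {"dp": [0.0145,0.0053,0],"yaw": 0}
    - {"dp": [0.0165,0.0061,0],"yaw": 0}
    - {"dp": [0.0185,0.0068,0],"yaw": 0}
    - {"dp": [0.0205,0.0075,0],"yaw": 0}
    - {"dp": [0.0225,0.0083,0],"yaw": 0}
    - {"dp": [0.0245,0.009,0],"yaw": 0}
    - {"dp": [0.0265,0.0097,0],"yaw": 0}
    - {"dp": [0.0285,0.0105,0],"yaw": 0}
    - {"dp": [0.0305,0.0112,0],"yaw": 0}
    - {"dp": [0.0325,0.012,0],"yaw": 0}
    - {"dp": [0.034,0.0125,0],"yaw": 0}
    - {"dp": [0.035,0.0129,0],"yaw": 0}
    - {"dp": [0.0355,0.0131,0],"yaw": 0}

```text
time_s: 4.48
tcp_pos: [0.4747, 0.0128, 0.0445]
eef_rot: [180.0, -0.0, 20.2]
contact_force: [-1.5, -0.5, -0.1]
gripper_width: 0.0397
gripper_force: 0.2
```

```bash
cat > m.py <<'E'
from h import *
from scipy.optimize import least_squares
a=np.radians(20.19);Rz=np.array([[np.cos(a),np.sin(a),0],[-np.sin(a),np.cos(a),0],[0,0,1]])
O=np.array([.5198,.0287,0])
s=get_state();tl=Rz@(s['tcp_pos']-O);print('tcp local',tl.round(4),s['contact_force'].round(2),s['time_s'])
import sys
for n in sys.argv[1:]:
    c=cams.capture(n);W=cloud(c)
    L=(W-O)@Rz.T; v=c['range_z']>0
    xc=tl[0]+.0325; zc=.033+max(0,min(xc,.11))*.158
    k=v&(abs(L[...,1])<.055)&(L[...,0]>xc-.005)&(L[...,0]<xc+.06)&(L[...,2]>zc+.002)&(L[...,2]<zc+.026)&(L[...,0]<.15)
    P=L[k];g=lambda p:np.hypot(P[:,0]-p[0]-p[1]*P[:,1],P[:,2]-p[2])-.023
    print(n,'cell',least_squares(g,[xc,0,zc],loss='soft_l1',f_scale=.001).x.round(4),k.sum(),'y span',np.percentile(P[:,1],[1,99]).round(3)) if len(P)>20 else print(n,len(P))
    save('c_%s_%.1f'%(n,s['time_s']),c['image'])
E
python3 m.py scene
```

```text
tcp local [-0.0479  0.0007  0.0445] [-1.5  -0.5  -0.08] 4.4833
scene cell [-0.0132  0.0074  0.0327] 570 y span [-0.053  0.053]
```

Emit:
apply_moves:
  targets:
    - {"dp": [0.0018,0.0006,0],"yaw": 0}
    - {"dp": [0.004,0.0014,0],"yaw": 0}
    - {"dp": [0.0064,0.0023,0],"yaw": 0}
    - {"dp": [0.0088,0.0032,0],"yaw": 0}
    - {"dp": [0.0112,0.0041,0],"yaw": 0}
    - {"dp": [0.0136,0.005,0.0004],"yaw": 0}
    - {"dp": [0.016,0.0059,0.0008],"yaw": 0}
    - {"dp": [0.0184,0.0068,0.0012],"yaw": 0}
    - {"dp": [0.0208,0.0077,0.0016],"yaw": 0}
    - {"dp": [0.0232,0.0086,0.002],"yaw": 0}
    - {"dp": [0.0256,0.0094,0.0024],"yaw": 0}
    - {"dp": [0.028,0.0103,0.0028],"yaw": 0}
    - {"dp": [0.0304,0.0112,0.0032],"yaw": 0}
    - {"dp": [0.0328,0.0121,0.0036],"yaw": 0}
    - {"dp": [0.0352,0.013,0.004],"yaw": 0}
    - {"dp": [0.0376,0.0138,0.0044],"yaw": 0}
    - {"dp": [0.04,0.0147,0.0048],"yaw": 0}
    - {"dp": [0.0424,0.0156,0.0052],"yaw": 0}
    - {"dp": [0.0442,0.0163,0.0055],"yaw": 0}
    - {"dp": [0.0452,0.0166,0.0057],"yaw": 0}

```text
time_s: 6.2
tcp_pos: [0.5201, 0.0295, 0.0503]
eef_rot: [180.0, -0.0, 20.2]
contact_force: [-1.5, -0.6, 1.3]
gripper_width: 0.04
gripper_force: 1.0
```

```bash
python3 m.py scene top
```

```text
tcp local [0.0006 0.0007 0.0503] [-1.51 -0.6   1.31] 6.2
scene cell [0.0353 0.0072 0.0384] 625 y span [-0.054  0.054]
top 0
```

Emit:
apply_moves:
  targets:
    - {"dp": [0.0018,0.0007,0.0003],"yaw": 0}
    - {"dp": [0.004,0.0015,0.0007],"yaw": 0}
    - {"dp": [0.0064,0.0024,0.0011],"yaw": 0}
    - {"dp": [0.0088,0.0032,0.0015],"yaw": 0}
    - {"dp": [0.0112,0.0041,0.0019],"yaw": 0}
    - {"dp": [0.0136,0.005,0.0023],"yaw": 0}
    - {"dp": [0.016,0.0059,0.0027],"yaw": 0}
    - {"dp": [0.0184,0.0068,0.0031],"yaw": 0}
    - {"dp": [0.0208,0.0077,0.0035],"yaw": 0}
    - {"dp": [0.0232,0.0085,0.0039],"yaw": 0}
    - {"dp": [0.0256,0.0094,0.0043],"yaw": 0}
    - {"dp": [0.028,0.0103,0.0047],"yaw": 0}
    - {"dp": [0.0304,0.0112,0.0051],"yaw": 0}
    - {"dp": [0.0328,0.0121,0.0055],"yaw": 0}
    - {"dp": [0.0352,0.0129,0.0059],"yaw": 0}
    - {"dp": [0.0376,0.0138,0.0063],"yaw": 0}
    - {"dp": [0.04,0.0147,0.0067],"yaw": 0}
    - {"dp": [0.0424,0.0156,0.0071],"yaw": 0}
    - {"dp": [0.0442,0.0163,0.0074],"yaw": 0}
    - {"dp": [0.0452,0.0166,0.0076],"yaw": 0}

```text
time_s: 7.97
tcp_pos: [0.5653, 0.0462, 0.0579]
eef_rot: [180.0, -0.0, 20.2]
contact_force: [-2.0, -0.5, 0.8]
gripper_width: 0.0399
gripper_force: 1.0
```

```bash
python3 m.py scene
```

```text
tcp local [0.0487 0.0007 0.0579] [-1.96 -0.47  0.75] 7.9667
scene cell [0.0834 0.0058 0.0458] 658 y span [-0.054  0.054]
```

Emit:
apply_moves:
  targets:
    - {"dp": [0.0014,0.0005,0.0003],"yaw": 0}
    - {"dp": [0.0031,0.0011,0.0006],"yaw": 0}
    - {"dp": [0.0048,0.0018,0.0009],"yaw": 0}
    - {"dp": [0.0065,0.0024,0.0012],"yaw": 0}
    - {"dp": [0.0082,0.003,0.0015],"yaw": 0}
    - {"dp": [0.0099,0.0036,0.0018],"yaw": 0}
    - {"dp": [0.0116,0.0043,0.0021],"yaw": 0}
    - {"dp": [0.0133,0.0049,0.0024],"yaw": 0}
    - {"dp": [0.015,0.0055,0.0027],"yaw": 0}
    - {"dp": [0.0167,0.0061,0.003],"yaw": 0}
    - {"dp": [0.0184,0.0068,0.0033],"yaw": 0}
    - {"dp": [0.0201,0.0074,0.0036],"yaw": 0}
    - {"dp": [0.0218,0.008,0.0039],"yaw": 0}
    - {"dp": [0.0235,0.0086,0.0042],"yaw": 0}
    - {"dp": [0.0252,0.0093,0.0042],"yaw": 0}
    - {"dp": [0.0269,0.0099,0.0042],"yaw": 0}
    - {"dp": [0.0286,0.0105,0.0042],"yaw": 0}
    - {"dp": [0.0303,0.0111,0.0042],"yaw": 0}
    - {"dp": [0.0318,0.0117,0.004],"yaw": 0}
    - {"dp": [0.033,0.0121,0.0038],"yaw": 0}

```text
time_s: 9.68
tcp_pos: [0.5983, 0.0583, 0.0617]
eef_rot: [180.0, -0.0, 20.2]
contact_force: [-0.1, 0.2, 0.3]
gripper_width: 0.0396
gripper_force: 0.0
```

```bash
python3 m.py scene
```

```text
tcp local [0.0839 0.0007 0.0617] [-0.1   0.22  0.25] 9.6833
scene cell [ 0.121  -0.0006  0.0489] 684 y span [-0.054  0.054]
```

Emit:
apply_moves:
  targets:
    - {"dp": [0.001,0.0004,-0.0002],"yaw": 0}
    - {"dp": [0.002,0.0007,-0.0004],"yaw": 0}
    - {"dp": [0.003,0.0011,-0.0006],"yaw": 0}
    - {"dp": [0.004,0.0015,-0.0008],"yaw": 0}
    - {"dp": [0.005,0.0018,-0.001],"yaw": 0}
    - {"dp": [0.006,0.0022,-0.0012],"yaw": 0}
    - {"dp": [0.007,0.0026,-0.0014],"yaw": 0}
    - {"dp": [0.008,0.0029,-0.0016],"yaw": 0}
    - {"dp": [0.009,0.0033,-0.0018],"yaw": 0}
    - {"dp": [0.0095,0.0035,-0.002],"yaw": 0}
    - {"dp": [0.0095,0.0035,-0.002],"yaw": 0}

```text
time_s: 10.65
tcp_pos: [0.6075, 0.0616, 0.0596]
eef_rot: [180.0, 0.0, 20.2]
contact_force: [-0.3, 0.6, 0.2]
gripper_width: 0.0398
gripper_force: 0.0
```

```bash
python3 m.py scene; ls pics
```

```text
tcp local [0.0936 0.0006 0.0596] [-0.29  0.6   0.2 ] 10.65
scene cell [ 0.1291 -0.0027  0.0473] 542 y span [-0.053  0.054]
c_scene_10.7.png
c_scene_4.5.png
c_scene_6.2.png
c_scene_8.0.png
c_scene_9.7.png
c_top_6.2.png
crop0.png
scene0.png
top0.png
w1.png
```

Emit:
apply_moves:
  targets:
    - {"dp": [0.0005,0.0002,0],"yaw": 0}
    - {"dp": [0.001,0.0004,0],"yaw": 0}
    - {"dp": [0.0014,0.0005,0],"yaw": 0}
    - {"dp": [0.0018,0.0007,0],"yaw": 0}
    - {"dp": [0.0018,0.0007,0],"yaw": 0}

```text
time_s: 11.12
tcp_pos: [0.6092, 0.0622, 0.0597]
eef_rot: [180.0, 0.0, 20.2]
contact_force: [-1.0, 0.7, 0.2]
gripper_width: 0.0397
gripper_force: 0.2
```

Emit:
apply_moves:
  targets:
    - {"dp": [0.0004,0.0001,0],"yaw": 0}
    - {"dp": [0.0008,0.0003,0],"yaw": 0}
    - {"dp": [0.0008,0.0003,0],"yaw": 0}

```text
time_s: 11.37
tcp_pos: [0.61, 0.0626, 0.0597]
eef_rot: [180.0, -0.0, 20.2]
contact_force: [-0.5, -1.4, -0.4]
gripper_width: 0.0398
gripper_force: 0.2
```

```bash
python3 m.py scene
```

```text
tcp local [0.0964 0.0007 0.0597] [-0.49 -1.42 -0.4 ] 11.3667
scene cell [0.1312 0.0009 0.047 ] 483 y span [-0.053  0.054]
```

Emit:
apply_moves:
  targets:
    - {"dp": [0.0004,0.0001,0],"yaw": 0}
    - {"dp": [0.0008,0.0003,0],"yaw": 0}
    - {"dp": [0.0012,0.0004,0],"yaw": 0}
    - {"dp": [0.0012,0.0004,0],"yaw": 0}

```text
time_s: 11.75
tcp_pos: [0.6109, 0.0628, 0.0596]
eef_rot: [180.0, 0.0, 20.2]
contact_force: [-0.5, -0.3, 0.7]
gripper_width: 0.0399
gripper_force: 0.8
```

```bash
python3 m.py scene
```

```text
tcp local [0.0973 0.0006 0.0596] [-0.48 -0.27  0.73] 11.75
scene cell [ 0.1319 -0.0122  0.0468] 464 y span [-0.054  0.054]
```

Emit:
apply_moves:
  targets:
    - {"dp": [0.0005,0.0002,0],"yaw": 0}
    - {"dp": [0.001,0.0004,0],"yaw": 0}
    - {"dp": [0.0014,0.0005,0],"yaw": 0}
    - {"dp": [0.0014,0.0005,0],"yaw": 0}

```text
time_s: 12.13
tcp_pos: [0.6111, 0.0628, 0.0593]
eef_rot: [-180.0, 0.2, 20.2]
contact_force: [-6.3, -1.7, 4.6]
gripper_width: 0.0397
gripper_force: 3.1
```

```bash
python3 m.py scene
```

```text
tcp local [0.0975 0.0005 0.0593] [-6.33 -1.66  4.63] 12.1333
scene cell [0.1316 0.003  0.0469] 465 y span [-0.054  0.054]
```

Force has risen to 6.5 N, so the cell is firm against the stop. I'll back off slowly and then rise.

Emit:
apply_moves:
  targets:
    - {"dp": [-0.001,-0.0004,0],"yaw": 0}
    - {"dp": [-0.002,-0.0007,0],"yaw": 0}
    - {"dp": [-0.004,-0.0015,0],"yaw": 0}
    - {"dp": [-0.007,-0.0026,0],"yaw": 0}
    - {"dp": [-0.012,-0.0044,0],"yaw": 0}
    - {"dp": [-0.018,-0.0066,0.002],"yaw": 0}
    - {"dp": [-0.026,-0.0096,0.006],"yaw": 0}
    - {"dp": [-0.034,-0.0125,0.015],"yaw": 0}
    - {"dp": [-0.04,-0.0147,0.03],"yaw": 0}
    - {"dp": [-0.045,-0.0165,0.055],"yaw": 0}
    - {"dp": [-0.05,-0.0184,0.085],"yaw": 0}
    - {"dp": [-0.06,-0.022,0.115],"yaw": 0}
    - {"dp": [-0.07,-0.026,0.14],"yaw": 0}
    - {"dp": [-0.08,-0.029,0.15],"yaw": 0}
    - {"dp": [-0.08,-0.029,0.15],"yaw": 0}

```text
time_s: 13.43
tcp_pos: [0.532, 0.0341, 0.214]
eef_rot: [-180.0, -0.4, 20.2]
contact_force: [-1.0, -1.0, -0.3]
gripper_width: 0.0397
gripper_force: 0.0
```

Run:
```python
from h import *
from scipy.spatial.transform import Rotation as Ro
from scipy.optimize import least_squares
a=np.radians(20.19);Rz=np.array([[np.cos(a),np.sin(a),0],[-np.sin(a),np.cos(a),0],[0,0,1]]);O=[.5198,.0287,0]
for n in('wrist','scene'):
    s=get_state();c=cams.capture(n)
    if n=='wrist':
        T=np.eye(4);T[:3,:3]=Ro.from_euler('xyz',s['eef_rot'],degrees=True).as_matrix();T[:3,3]=s['tcp_pos']
        M=np.linalg.inv(T@c['T_tool_cam']); c['R'],c['t']=M[:3,:3],M[:3,3]
    save('end_'+n,c['image'])
    L=(cloud(c)-O)@Rz.T; v=c['range_z']>0
    k=v&(abs(L[...,1])<.056)&(L[...,0]>.1)&(L[...,0]<.148)&(L[...,2]>.05)&(L[...,2]<.076);P=L[k]
    g=lambda p:np.hypot(P[:,0]-p[0]-p[1]*P[:,1],P[:,2]-p[2])-.023
    print(n,least_squares(g,[.13,0,.047],loss='soft_l1',f_scale=.001).x.round(4),k.sum())
    k=v&(abs(L[...,1])<.075)&(abs(L[...,0]-.125)<.012)&(L[...,2]>.045)
    for sg in(1,-1):
        b=v&(abs(L[...,0]-.128)<.01)&(sg*L[...,1]>.04)&(sg*L[...,1]<.075)&(L[...,2]>.058)&(L[...,2]<.075)
        print(sg,np.percentile(L[b][:,1],[1,50,99]).round(4) if b.sum() else 0)
```

```text
wrist [0.1315 0.0018 0.0471] 6589
1 [0.0404 0.0544 0.0748]
-1 [-0.0748 -0.0554 -0.0403]
scene [ 0.1317 -0.0046  0.0467] 478
1 [0.0407 0.056  0.0745]
-1 [-0.0746 -0.0553 -0.0402]
```

View pics/end_wrist.png

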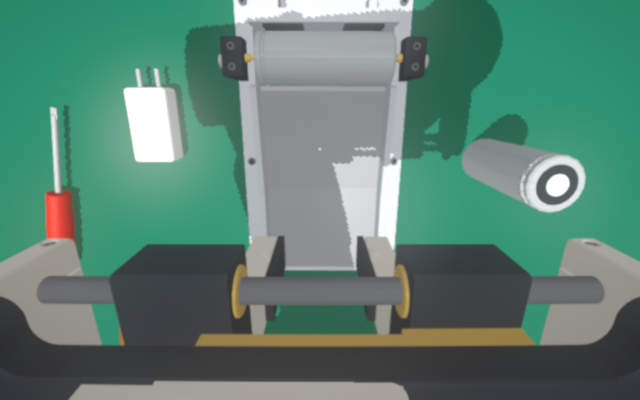

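View pics/end_scene.png

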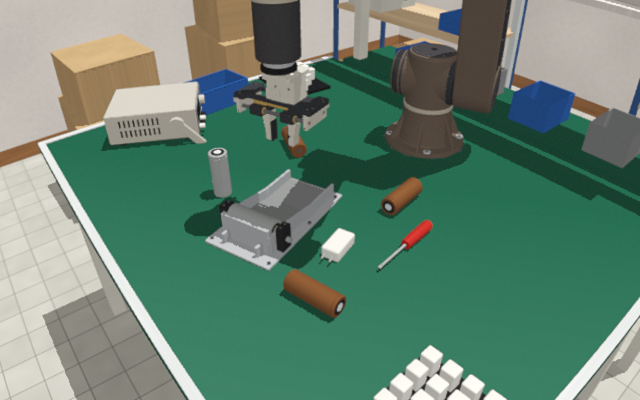

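The wrist view shows the cell square in the nest at (325,57), between the two probe blocks. Its fitted centre is x ≈ 0.131 m, z ≈ 0.047 m, with skew under 0.005 rad. The scene view shows the hand clear and the spare cell, charger and driver unmoved, so I'm handing in.

```bash
python3 -c "
from plant import r
print(r.close_job())"
```

```text
the job is handed in; nothing more can be done
None
```

The cell was rolled up the ramp and over the crest into the nest, where it lies square against the stop. The hand is clear, the bystanders show no movement in the last pictures, and the job is handed in; no verdict came back.

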